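# Find the canister lid that rocks and seat it

### The job

One of the three canisters on the stand was not closed properly: its lid lies askew and rocks. Go along the row from left to right and press down on every lid with the fingertips to find out which one rocks, then push that lid across with the fingers until it drops home, so that all three lids lie flat and steady in their canisters. Do not grip or lift any lid, and leave the shakers, the carton and the mug where they stand.

Things in the scene. Friction and masses are not known exactly. Their poses are not given: they have to be found in the camera images.
- lid_a: Flat round pale wooden lid, one of three that are identical: disc 74 mm across, 12 mm thick, with a 4.5 mm deep, 57 mm wide plug under it that drops into a canister's mouth. Origin: centre of the disc's underside (plug below, top 12 mm above); z up through the lid. About 0.08 kg, free, held by gravity alone. Belongs on the canister of mouth_a.
- lid_b: Flat round pale wooden lid, one of three that are identical: disc 74 mm across, 12 mm thick, with a 4.5 mm deep, 57 mm wide plug under it that drops into a canister's mouth. Origin: centre of the disc's underside (plug below, top 12 mm above); z up through the lid. Free; belongs on the canister of mouth_b.
- lid_c: Flat round pale wooden lid, one of three that are identical: disc 74 mm across, 12 mm thick, with a 4.5 mm deep, 57 mm wide plug under it that drops into a canister's mouth. Origin: centre of the disc's underside (plug below, top 12 mm above); z up through the lid. Free; belongs on the canister of mouth_c.
- mouth_a (a point): Centre of the round mouth, level with the rim, of the white stoneware canister that carries lid_a (73 mm across, 82 mm high, fixed in the stand; mouth 60 mm wide, rim 6.5 mm). Lid home: lid origin here, level, within 1.6 mm play. Its height is about 96 mm.
- mouth_b (a point): Centre of the round mouth, level with the rim, of the white stoneware canister that carries lid_b (73 mm across, 82 mm high, fixed in the stand; mouth 60 mm wide, rim 6.5 mm). Lid home: lid origin here, level, within 1.6 mm play.
- mouth_c (a point): Centre of the round mouth, level with the rim, of the white stoneware canister that carries lid_c (73 mm across, 82 mm high, fixed in the stand; mouth 60 mm wide, rim 6.5 mm). Lid home: lid origin here, level, within 1.6 mm play. Which canister stands at which place varies.
- place_left (a point): Centre of the canister mouth at the left place of the row, seen from the robot; z up, y along the row to the left. The row stands in a fixed brown wooden board, 104 x 314 x 22 mm; places 114 mm apart. The lid that is not home lies 5 to 6 mm off its mouth's centre, towards the robot's side of the row or its right; that edge of it stands about 8 mm above the rim, the opposite edge lies on the rim.
- place_middle (a point): Centre of the canister mouth at the middle place of the row, seen from the robot; z up, y along the row to the left. A lid that is home stays still under a press. The rocking lid tips when its higher side is pressed 20 to 25 mm from the lid's centre, and tips back when let go; pressed outside the rim (over 30 mm) it could tip off.
- place_right (a point): Centre of the canister mouth at the right place of the row, seen from the robot; z up, y along the row to the left. The rocking lid goes home when its higher edge is pushed level towards the lower one, with 2 to 5 N, until its plug drops into the mouth; it then moves no further.
- salt: Small white shaker, 36 mm across, 74 mm high, loose in front of the row; bystander. Origin: centre of its underside.
- pepper: Small white shaker, 35 mm across, 74 mm high, loose in front of the row; bystander. Origin: centre of its underside.
- stock_carton: Small carton, 30 x 45 x 58 mm, loose behind the row; bystander. Origin: centre of its underside.
- mug: Off-white mug, 83 mm across with handle 115 mm, 86 mm high, loose behind the left of the row; bystander. Origin: centre of its underside.
There are look-alikes about, which are no part of the job. Leave any grey look-alike of the lid_c alone.

How it is judged (in metres and radians):
On the way, in this order (a step that is already met when the one before it is completed fails the run):
1. press with the fingers (over 1.5 N) on the lid that stands at the left in the row (((horizontal distance between lid_a and place_left below 0.03 m and contact force between the fingers and lid_a above 1.5 N) or (horizontal distance between lid_b and place_left below 0.03 m and contact force between the fingers and lid_b above 1.5 N) or (horizontal distance between lid_c and place_left below 0.03 m and contact force between the fingers and lid_c above 1.5 N))), for 0.1 s.
2. press with the fingers (over 1.5 N) on the lid that stands in the middle in the row (((horizontal distance between lid_a and place_middle below 0.03 m and contact force between the fingers and lid_a above 1.5 N) or (horizontal distance between lid_b and place_middle below 0.03 m and contact force between the fingers and lid_b above 1.5 N) or (horizontal distance between lid_c and place_middle below 0.03 m and contact force between the fingers and lid_c above 1.5 N))), for 0.1 s.
3. press with the fingers (over 1.5 N) on the lid that stands at the right in the row (((horizontal distance between lid_a and place_right below 0.03 m and contact force between the fingers and lid_a above 1.5 N) or (horizontal distance between lid_b and place_right below 0.03 m and contact force between the fingers and lid_b above 1.5 N) or (horizontal distance between lid_c and place_right below 0.03 m and contact force between the fingers and lid_c above 1.5 N))), for 0.1 s.
At the end, for the whole second after the job is handed in: All three lids home: each within 2.6 mm of its mouth's axis, its underside no more than 1.2 mm above the rim, tilted less than 0.03 rad, at rest (horizontal distance between lid_a and mouth_a below 0.0026 m and z of lid_a in the frame of mouth_a below 0.0012 m and angle between each of lid_a, lid_b, lid_c's own z axis and vertical below 0.03 rad and linear speed of each of lid_a, lid_b, lid_c below 0.01 m/s and horizontal distance between lid_b and mouth_b below 0.0026 m and z of lid_b in the frame of mouth_b below 0.0012 m and horizontal distance between lid_c and mouth_c below 0.0026 m and z of lid_c in the frame of mouth_c below 0.0012 m); the robot touches nothing.
It fails at once if a lid is lifted or carried: more than 15 mm above its canister's mouth (z of lid_a in the frame of mouth_a above 0.015 m or z of lid_b in the frame of mouth_b above 0.015 m or z of lid_c in the frame of mouth_c above 0.015 m).
It fails at once if a lid is knocked off: more than 20 mm off its canister's axis (horizontal distance between lid_a and mouth_a above 0.02 m or horizontal distance between lid_b and mouth_b above 0.02 m or horizontal distance between lid_c and mouth_c above 0.02 m).
It fails at once if a bystander is moved by more than 20 mm or tipped (distance of any of salt, pepper, stock_carton, mug from where it was at the start of the episode above 0.02 m or angle between any of salt, pepper, stock_carton, mug's own z axis and vertical above 0.3 rad).
It also fails if it takes over 56 s, if anything falls off the work surface, if the arm or the gripper's body presses on something with over 40 N, if the wrist force passes 120 N, or if a joint passes its speed limit or range.

### The arm

A 6-joint arm with a two-finger parallel gripper is mounted at the origin on a cart in front of the work surface, level with it; the furniture and walls round the work are solid. World frame = base frame: x ahead of the robot, y to its left, z up, the work surface at z = 0. Lengths are in m, angles in degrees, forces in N, time in s.
With the tool pointing down it reaches from about 0.275 to 1 m from the base axis. Payload 8.4 kg.
Tool frame: the origin (TCP) lies at the very end of the fingers, on their centre line; the grasp point (between the pads) lies 19 mm behind it; z points along the fingers, y is the line along which they close (so a half turn about z gives the same grasp; the last joint's range is limited). The gripper opens to 85 mm and grips with 20 to 120 N. Pads are 22 mm wide; open, the fingers measure 114 mm over their backs; the gripper's body (76 mm by 85 mm) begins 54 mm behind the grasp point. The pads swing forward as they close: fully open they stand 13 mm farther back than shut.
Start: joints at [69.018, 20.225, 93.587, -0, 66.188, -0.138], TCP at [0.222, 0.584, 0.231] pointing down, gripper open.
Joint ranges: [-150.9, 150.9], [-52.94, 120.26], [3.33, 152.33], [-74.26, 254.26], [0, 154.13], [-172.89, 172.89]. Speed limits (degrees/s): [127.2, 127.2, 159.86, 180, 180, 180].

### API

Orientations are given as a 3x3 rotation matrix whose columns are the frame's x, y, z axes.
In Python, from workcell import monitor, cams, bot, spotter gives the robot as it stands.
- The arm moves only by the tool jog_arm, never from a script. Its arguments are lists of equal length, an entry for each row: "offset": the shift along the tool's x, y, z normalised to -1 to 1, where 1 is 6 cm, a list of three; "roll": the turn about the tool's z normalised to -1 to 1, where 1 is 4 degrees. A call has 1 to 5 rows; each row shifts and turns the commanded pose from where the row before left it, along the tool's axes as they then stand; what a row does not reach is not made up. A row lasts 1/8 s, in which the tool goes at most 62.5 mm and 10.7 degrees, less where a joint would pass 70% of its speed; a pose out of reach is approached as far as the arm can. A call with a number of a shift or a turn outside -1 to 1 is refused whole. A call with a gripper value outside its range is refused whole. "hand" is the finger opening in mm, from 0 to 85.4, set as the call begins (left out, the last holds). The fingers move at their own pace and stop on an object; "newtons" is the grip in N (left out, the last holds). Time passes only in rows, so rows that do not move let the fingers close. It gives the time, the measured TCP pose, the force, the opening and the grip force at its end, in the units of the state.
- monitor.observe(): the state, without advancing time (a new reading comes with each control period).
- cams.grab_frame(name): name is "scene" or "top" or "wrist"; returns a dict with "pixels" (480x640x3 uint8, red, green, blue), "depth" (480x640 float32, m along the optical axis (not along the pixel's ray), 0 where there is no reading), "mtx" (3x3 intrinsics, pixels), "cam_to_world" (4x4, takes a point from camera to world coordinates). Camera axes: x right, y down, z forward; pixel columns grow to the right and rows downward; lengths in m; the calibration is good to about 2 mm. A picture is of the moment at which its call begins.
- bot.finish_job(): hands the job in; it is judged then, once.
Trained networks look in a picture, given as the dict that the camera call returned (one of the last four; its "shot" number tells which), for a name from the list of things; names that differ only in an ending like _2 or _b are one class to them, and where a whole thing is asked for, a point or a joint stands for the part that bears it (a point fixed in the world has none). Each returns a list of dicts, best first, with "p" (0 to 1); they miss things now and then, are a little off and sometimes report something else, mostly with a low value. They report only what shows in the picture. A call takes as long as a camera call. They do not tell look-alikes from the thing itself.
- spotter.recognise(picture, query): "xyz" ([x, y, z] in m, in the coordinates of the camera as it stood for that picture, good to about 4 mm: the middle of the surface that is visible of it).
- spotter.landmark_of(picture, query): "xyz" ([x, y, z] in m, in the coordinates of the camera as it stood for that picture, good to about 4 mm: a listed point, or the origin of a listed thing).
The state is a dict: "clock": time; "q": joint angles; "qd": joint speeds; "joint_torque": joint torques, N m; "ee_pos": TCP position; "tool_rot": TCP orientation; "force": force on the tool from outside, world axes, zero at the start; "ft_torque": the same for the moment, N m; "width": finger opening in m; "finger_force": force on a finger pad.
Only numpy, scipy, OpenCV 4.12 (cv2) and the standard library are available. Lean on these libraries where they do the work, as an engineer would, in place of code of your own. Each camera call takes 0.05 s, during which the arm holds its last target. There are 200 camera calls.

## Working session

There is one attempt and no reset: what is moved stays moved. The work goes in short steps, Python scripts to look and compute and a tool call to move; the robot and the scene stay as the last step left them, time stands still between calls to the robot, and variables do not carry over. Pictures are saved under pics/ and viewed, at most 10 in all, crops included, and the job is handed in when it is done.

Besides the shell and the picture viewer there is one more tool, called after ">>>" as name(argument=value, ...), one argument or row to a line, values as JSON. jog_arm: Moves the arm, as the interface text tells. Its arguments: {"type":"object","properties":{"offset":{"type":"array"},"roll":{"type":"array"},"hand":{"type":"number"},"newtons":{"type":"number"}},"required":["offset","roll"]}

```bash
mkdir -p pics
cat > h.py <<'E'
import numpy as np, cv2
from workcell import monitor, cams, bot, spotter
def w(f,p): return (f["cam_to_world"]@np.r_[p,1])[:3]
def cloud(f):
    d=f["depth"]; v,u=np.indices(d.shape); K=f["mtx"]
    P=np.stack([(u-K[0,2])/K[0,0]*d,(v-K[1,2])/K[1,1]*d,d],-1)
    return P@f["cam_to_world"][:3,:3].T+f["cam_to_world"][:3,3]
def save(f,n): cv2.imwrite("pics/"+n,f["pixels"][:,:,::-1])
E
python3 - <<'E'
from h import *
np.set_printoptions(precision=4,suppress=True)
s=monitor.observe(); print(s["clock"],s["ee_pos"],s["tool_rot"],s["force"])
t=cams.grab_frame("top"); save(t,"top.png"); save(cams.grab_frame("scene"),"scene.png")
for q in ["lid_a","mouth_a","place_left","place_middle","place_right","salt","pepper","stock_carton","mug"]:
    for r in spotter.landmark_of(t,q)[:4]: print(q,round(r["p"],2),w(t,r["xyz"]))
np.save("top.npy",cloud(t))
E
```

```text
0.0 [0.2222 0.5836 0.2305] [[-0.9346  0.3558 -0.0005]
 [ 0.3558  0.9346 -0.0014]
 [-0.     -0.0015 -1.    ]] [ 0.2273 -0.0585 -0.1385]
lid_a 0.87 [0.4867 0.2835 0.0931]
lid_a 0.71 [0.4565 0.3895 0.0989]
lid_a 0.62 [0.3451 0.5424 0.0053]
lid_a 0.6 [0.5091 0.1698 0.0992]
salt 0.63 [ 0.3846  0.3302 -0.0024]
salt 0.18 [0.4846 0.2818 0.0921]
pepper 0.55 [ 0.4238  0.1972 -0.0006]
stock_carton 0.73 [ 0.5825  0.2703 -0.0034]
mug 0.69 [ 0.581   0.4054 -0.0024]
mug 0.18 [ 0.4253  0.1925 -0.0036]
```

View pics/top.png

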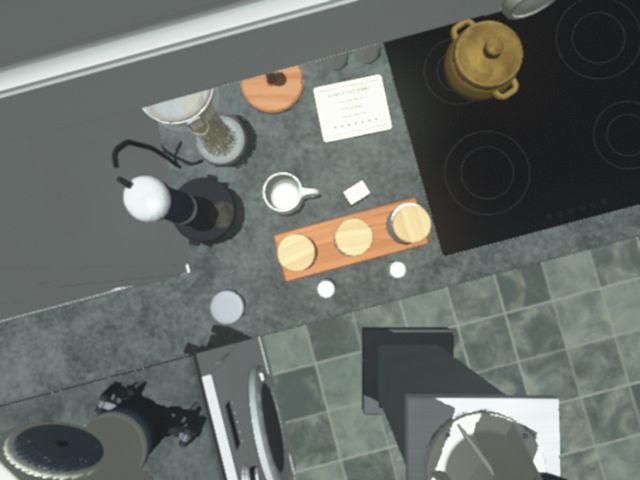

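View pics/scene.png

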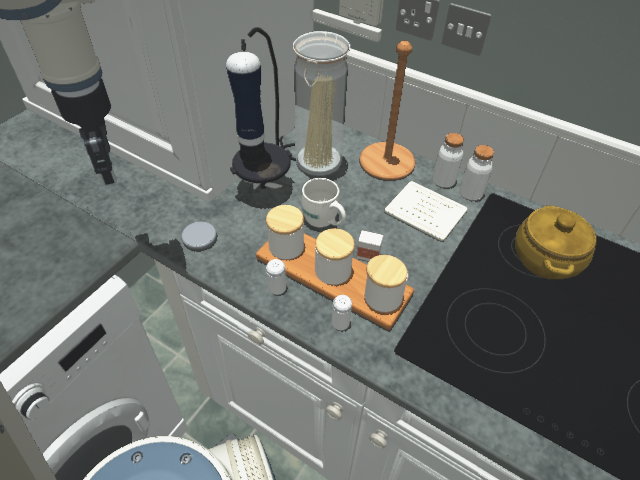

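The top view shows the lids at about (296,252), (353,237) and (410,223), left to right. At the right one the rim shows on the upper left, so that lid looks shifted. The grey look-alike is at (227,307). Next I'll fit planes to the lid tops.

Run:
```python
from h import *
np.set_printoptions(precision=4,suppress=True)
C=np.load("top.npy"); t=cams.grab_frame("top"); px=t["pixels"].astype(int)
C=(C+cloud(t))/2
wood=(px[...,0]-px[...,2]>45)
for n,c in zip("LMR",[(.4565,.3895),(.4867,.2835),(.509,.170)]):
    near=np.hypot(C[...,0]-c[0],C[...,1]-c[1])<.05
    hi=near&(C[...,2]>.085)
    m=hi&wood
    P=C[m]; mid=(P.min(0)+P.max(0))/2
    (x,y),r=cv2.minEnclosingCircle(P[:,:2].astype(np.float32))
    A=np.c_[P[:,:2]-[x,y],np.ones(len(P))]; k=np.ones(len(P),bool)
    for _ in range(4):
        g=np.linalg.lstsq(A[k],P[k,2],rcond=None)[0]; k=abs(A@g-P[:,2])<.004
    H=C[hi]; (hx,hy),hr=cv2.minEnclosingCircle(H[:,:2].astype(np.float32))
    print(n,len(P),"circ",x,y,r,"mean",P.mean(0),"plane",g,"std",(A@g-P[:,2])[k].std(),"all",hx,hy,hr,len(H))
b=(C[...,2]>.012)&(C[...,2]<.032)&wood&(np.hypot(C[...,0]-.487,C[...,1]-.283)<.2)
B=C[b][:,:2].astype(np.float32); print("board",cv2.minAreaRect(B))
for n,c in [("salt",(.3846,.3302)),("pepper",(.4238,.197)),("mug",(.581,.405)),("carton",(.5825,.27))]:
    m=(np.hypot(C[...,0]-c[0],C[...,1]-c[1])<.035)&(C[...,2]>.04); P=C[m]; print(n,P.mean(0),P[:,2].max())
```

```text
L 1148 circ 0.45699381828308105 0.3841199278831482 0.04296175763010979 mean [0.4548 0.3897 0.1123] plane [ 0.0014 -0.0029  0.1082] std 0.0011873008115711667 all 0.4583055078983307 0.3897010087966919 0.048474736511707306 1286
M 1174 circ 0.4806656539440155 0.2827378809452057 0.0428762212395668 mean [0.4847 0.2797 0.1195] plane [-0.0001 -0.0042  0.1083] std 0.0011931947818487978 all 0.48659610748291016 0.28250566124916077 0.049625784158706665 1219
R 1137 circ 0.51005619764328 0.16938549280166626 0.03701387718319893 mean [0.5088 0.17   0.1119] plane [-0.0909 -0.0085  0.1119] std 0.0011232109690515924 all 0.5098890066146851 0.1693185567855835 0.04935034364461899 1298
board ((0.4850928485393524, 0.27984970808029175), (0.10386686772108078, 0.31313756108283997), 15.11469841003418)
salt [0.3851 0.3324 0.0919] 0.5106538801782408
pepper [0.4232 0.192  0.0915] 0.4750342274385847
mug [0.5831 0.4081 0.654 ] 0.7288275774502395
carton [0.602  0.2759 0.4409] 0.6598931849262855
```

The right lid is tilted 5.2° with its robot-side edge high. The left and middle lids are level, with tops at 0.108, which matches a rim at 0.096. I'll move above the left lid with the fingers shut and turn tool x to the robot-side direction.

>>> jog_arm(
  offset=[
    [-0.95, -0.33, 0],
    [-0.95, -0.33, 0],
    [-0.95, -0.33, 0],
    [-0.95, -0.33, 0],
    [-0.95, -0.33, 0],
  ],
  roll=[0, 0, 0, 0, 0],
  hand=0,
  newtons=20,
)

```text
clock: 1.23
ee_pos: [0.4549, 0.3889, 0.2315]
tool_rot: [[-0.935, 0.356, 0.0], [0.356, 0.935, 0.0], [-0.0, 0.001, -1.0]]
force: [0.8, 0.9, 0.0]
width: -0.0
finger_force: 0.0
```

>>> jog_arm(
  offset=[
    [0, 0, 0],
    [0, 0, 0],
    [0, 0, 0],
    [0, 0, 0],
    [0, 0, 0],
  ],
  roll=[-1, -1, -1, -1, -1],
)

```text
clock: 1.85
ee_pos: [0.4536, 0.3901, 0.2313]
tool_rot: [[-1.0, 0.013, 0.0], [0.013, 1.0, 0.0], [-0.0, 0.0, -1.0]]
force: [0.3, 1.2, 0.6]
width: 0.0001
finger_force: 0.0
```

>>> jog_arm(
  offset=[
    [0, 0, 0],
    [0, 0, 0],
    [0, 0, 0],
    [0, 0, 0],
    [0, 0, 0],
  ],
  roll=[-1, -1, -0.8, 0, 0],
)

```text
clock: 2.48
ee_pos: [0.4535, 0.3901, 0.2313]
tool_rot: [[-0.984, -0.179, 0.0], [-0.179, 0.984, 0.0], [-0.0, -0.0, -1.0]]
force: [0.1, -0.2, -0.1]
width: 0.0002
finger_force: 0.0
```

>>> jog_arm(
  offset=[
    [0, 0, 0.6],
    [0, 0, 0.6],
    [0, 0, 0.5],
    [0, 0, 0.2],
    [0, 0, 0],
  ],
  roll=[0, 0, 0, 0, 0],
)

```text
clock: 3.1
ee_pos: [0.4534, 0.39, 0.117]
tool_rot: [[-0.984, -0.179, -0.001], [-0.179, 0.984, -0.001], [0.001, -0.001, -1.0]]
force: [-0.3, -0.3, 0.8]
width: -0.0001
finger_force: 0.0
```

>>> jog_arm(
  offset=[
    [0, 0, 0.05],
    [0, 0, 0.03],
    [0, 0, 0],
  ],
  roll=[0, 0, 0],
)

```text
clock: 3.48
ee_pos: [0.4537, 0.3903, 0.113]
tool_rot: [[-0.984, -0.18, 0.001], [-0.18, 0.984, 0.0], [-0.001, 0.0, -1.0]]
force: [0.2, -0.4, 0.9]
width: 0.0001
finger_force: 0.0
```

>>> jog_arm(
  offset=[
    [0, 0, 0.03],
    [0, 0, 0.03],
    [0, 0, 0],
  ],
  roll=[0, 0, 0],
)

```text
clock: 3.85
ee_pos: [0.4534, 0.39, 0.1087]
tool_rot: [[-0.984, -0.18, -0.0], [-0.18, 0.984, -0.0], [0.0, -0.0, -1.0]]
force: [0.1, -0.3, 0.7]
width: 0.0001
finger_force: 0.0
```

>>> jog_arm(
  offset=[
    [0, 0, 0.015],
    [0, 0, 0],
    [0, 0, 0],
  ],
  roll=[0, 0, 0],
)

```text
clock: 4.22
ee_pos: [0.4536, 0.3902, 0.1081]
tool_rot: [[-0.984, -0.18, 0.0], [-0.18, 0.984, 0.0], [-0.0, 0.0, -1.0]]
force: [-0.9, -0.2, 3.0]
width: 0.0002
finger_force: 1.2
```

>>> jog_arm(
  offset=[
    [0, 0, 0.015],
    [0, 0, 0],
    [0, 0, 0],
  ],
  roll=[0, 0, 0],
)

```text
clock: 4.6
ee_pos: [0.4536, 0.3902, 0.108]
tool_rot: [[-0.984, -0.18, 0.0], [-0.18, 0.984, 0.0], [-0.0, 0.0, -1.0]]
force: [-3.4, -2.6, 11.0]
width: 0.0002
finger_force: 5.6
```

The left lid is firm: no sink at 11 N. Going on to the middle lid.

>>> jog_arm(
  offset=[
    [0, 0, -0.3],
    [0, 0, -0.3],
    [-0.06, -0.6, 0],
    [-0.06, -0.6, 0],
    [-0.06, -0.7, 0],
  ],
  roll=[0, 0, 0, 0, 0],
)

```text
clock: 5.22
ee_pos: [0.4854, 0.2795, 0.1444]
tool_rot: [[-0.984, -0.181, 0.002], [-0.181, 0.984, 0.001], [-0.002, 0.001, -1.0]]
force: [0.7, 0.1, -0.8]
width: 0.0004
finger_force: 0.0
```

>>> jog_arm(
  offset=[
    [0, 0, 0],
    [0, 0, 0.4],
    [0, 0, 0.1],
    [0, 0, 0.04],
    [0, 0, 0],
  ],
  roll=[0, 0, 0, 0, 0],
)

```text
clock: 5.85
ee_pos: [0.4848, 0.2805, 0.1112]
tool_rot: [[-0.984, -0.18, 0.0], [-0.18, 0.984, 0.0], [-0.001, 0.0, -1.0]]
force: [-0.3, -0.4, 0.2]
width: -0.0001
finger_force: 0.0
```

>>> jog_arm(
  offset=[
    [0, 0, 0.03],
    [0, 0, 0],
    [0, 0, 0],
  ],
  roll=[0, 0, 0],
)

```text
clock: 6.22
ee_pos: [0.4847, 0.28, 0.109]
tool_rot: [[-0.984, -0.18, 0.0], [-0.18, 0.984, 0.0], [-0.0, 0.0, -1.0]]
force: [0.3, 1.1, 0.2]
width: 0.0001
finger_force: 0.0
```

>>> jog_arm(
  offset=[
    [0, 0, 0.02],
    [0, 0, 0],
    [0, 0, 0],
  ],
  roll=[0, 0, 0],
)

```text
clock: 6.6
ee_pos: [0.4848, 0.28, 0.1081]
tool_rot: [[-0.984, -0.18, 0.0], [-0.18, 0.984, 0.0], [-0.0, 0.0, -1.0]]
force: [-1.2, -1.0, 5.4]
width: -0.0001
finger_force: 2.7
```

>>> jog_arm(
  offset=[
    [0, 0, 0.015],
    [0, 0, 0],
    [0, 0, 0],
  ],
  roll=[0, 0, 0],
)

```text
clock: 6.98
ee_pos: [0.4848, 0.28, 0.108]
tool_rot: [[-0.984, -0.18, 0.0], [-0.18, 0.984, 0.0], [-0.0, 0.0, -1.0]]
force: [-4.1, -1.5, 14.3]
width: -0.0001
finger_force: 7.6
```

Middle is firm too. Now the right lid, about 10 mm towards its high side so that the pad edge presses about 20 mm out.

>>> jog_arm(
  offset=[
    [0, 0, -0.3],
    [0, 0, -0.3],
    [0.03, -0.6, 0],
    [0.03, -0.6, 0],
    [0.04, -0.68, 0],
  ],
  roll=[0, 0, 0, 0, 0],
)

```text
clock: 7.6
ee_pos: [0.4996, 0.1673, 0.144]
tool_rot: [[-0.984, -0.181, 0.002], [-0.181, 0.984, 0.001], [-0.002, 0.0, -1.0]]
force: [0.8, 0.7, -0.7]
width: -0.0001
finger_force: 0.0
```

>>> jog_arm(
  offset=[
    [0, 0, 0],
    [0, 0, 0.3],
    [0, 0, 0.1],
    [0, 0, 0],
    [0, 0, 0],
  ],
  roll=[0, 0, 0, 0, 0],
)

```text
clock: 8.22
ee_pos: [0.4993, 0.1684, 0.1193]
tool_rot: [[-0.984, -0.18, 0.001], [-0.18, 0.984, 0.0], [-0.001, 0.0, -1.0]]
force: [0.0, -0.5, 0.0]
width: 0.0002
finger_force: 0.0
```

Run:
```python
from h import *
np.set_printoptions(precision=4,suppress=True)
s=monitor.observe(); print(s["ee_pos"],s["force"])
f=cams.grab_frame("scene"); im=f["pixels"][230:330,320:440,::-1]
cv2.imwrite("pics/r1.png",cv2.resize(im,None,fx=5,fy=5,interpolation=cv2.INTER_CUBIC))
```

```text
[0.4993 0.1684 0.1193] [ 0.0251 -0.5345  0.0326]
```

View pics/r1.png

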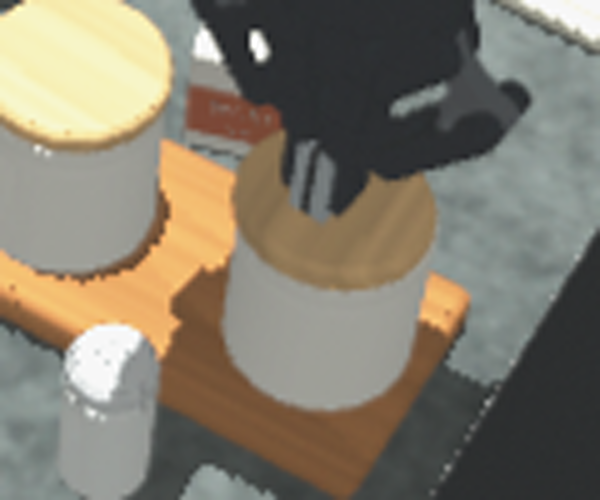

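The closed fingertips (crop pixel 325,215) hover over the right lid near its middle. The pepper shaker, at (110,420), is clear. I'll press gently.

>>> jog_arm(
  offset=[
    [0, 0, 0.05],
    [0, 0, 0.02],
    [0, 0, 0],
  ],
  roll=[0, 0, 0],
)

```text
clock: 8.65
ee_pos: [0.4989, 0.1679, 0.1145]
tool_rot: [[-0.984, -0.18, -0.0], [-0.18, 0.984, -0.0], [0.0, -0.0, -1.0]]
force: [0.0, 0.0, -0.7]
width: 0.0002
finger_force: 0.0
```

>>> jog_arm(
  offset=[
    [0, 0, 0.02],
    [0, 0, 0],
    [0, 0, 0],
  ],
  roll=[0, 0, 0],
)

```text
clock: 9.02
ee_pos: [0.499, 0.1679, 0.1134]
tool_rot: [[-0.984, -0.18, 0.0], [-0.18, 0.984, 0.0], [-0.0, 0.0, -1.0]]
force: [-0.9, -0.1, 0.9]
width: 0.0005
finger_force: 0.2
```

>>> jog_arm(
  offset=[
    [0, 0, 0.01],
    [0, 0, 0],
    [0, 0, 0],
  ],
  roll=[0, 0, 0],
)

```text
clock: 9.4
ee_pos: [0.499, 0.1679, 0.1129]
tool_rot: [[-0.984, -0.18, 0.0], [-0.18, 0.984, 0.0], [-0.0, -0.0, -1.0]]
force: [-1.0, -0.8, 3.3]
width: -0.0004
finger_force: 1.7
```

>>> jog_arm(
  offset=[
    [0, 0, 0.01],
    [0, 0, 0],
    [0, 0, 0],
  ],
  roll=[0, 0, 0],
)

```text
clock: 9.78
ee_pos: [0.4991, 0.168, 0.1126]
tool_rot: [[-0.984, -0.18, 0.0], [-0.18, 0.984, 0.0], [-0.0, 0.0, -1.0]]
force: [-3.4, 0.0, 8.2]
width: 0.0001
finger_force: 3.8
```

The right lid stands 5 mm higher. I'll confirm that it rocks with one gentle press slightly further out, about 24 mm from its centre.

>>> jog_arm(
  offset=[
    [0, 0, -0.1],
    [0.06, 0, 0],
    [0, 0, 0.07],
    [0, 0, 0.01],
    [0, 0, 0],
  ],
  roll=[0, 0, 0, 0, 0],
)

```text
clock: 10.4
ee_pos: [0.4953, 0.1673, 0.1132]
tool_rot: [[-0.984, -0.18, -0.001], [-0.18, 0.984, -0.0], [0.001, -0.0, -1.0]]
force: [-0.7, 0.1, 2.7]
width: 0.0001
finger_force: 1.0
```

>>> jog_arm(
  offset=[
    [0, 0, 0.015],
    [0, 0, 0],
    [0, 0, 0],
  ],
  roll=[0, 0, 0],
)

```text
clock: 10.78
ee_pos: [0.4957, 0.1674, 0.1128]
tool_rot: [[-0.984, -0.18, 0.0], [-0.18, 0.984, 0.0], [-0.0, 0.0, -1.0]]
force: [-1.8, 0.5, 4.9]
width: 0.0001
finger_force: 2.6
```

>>> jog_arm(
  offset=[
    [0, 0, -0.4],
    [0, 0, -0.3],
    [0.6, 0, 0],
    [0.6, 0, 0],
    [0, 0, 0],
  ],
  roll=[0, 0, 0, 0, 0],
)

```text
clock: 11.4
ee_pos: [0.4224, 0.1537, 0.1542]
tool_rot: [[-0.984, -0.18, -0.001], [-0.18, 0.984, -0.001], [0.002, -0.0, -1.0]]
force: [0.2, 0.4, 0.6]
width: 0.0002
finger_force: 0.0
```

```bash
cat > lid.py <<'E'
from h import *
np.set_printoptions(precision=4,suppress=True)
from scipy.optimize import least_squares
def run():
    fs=[cams.grab_frame("top") for _ in range(2)]; t=fs[0]
    C=np.median([cloud(f) for f in fs],0); px=t["pixels"].astype(int); hue=px[...,0]-px[...,2]
    out={}
    for n,c in zip("LMR",[(.4553,.390),(.485,.280),(.5147,.170)]):
        m=(np.hypot(C[...,0]-c[0],C[...,1]-c[1])<.05)&(C[...,2]>.1)&(C[...,2]<.125)&(hue>35)
        P=C[m]; A=np.c_[P[:,:2]-c,np.ones(len(P))]; k=np.ones(len(P),bool)
        for _ in range(4):
            g=np.linalg.lstsq(A[k],P[k,2],rcond=None)[0]; k=abs(A@g-P[:,2])<.003
        Q=P[k]; print(n,k.sum(),"mean",Q.mean(0),"off",Q.mean(0)[:2]-c,"grad",g[:2],"z",g[2])
    return fs
if __name__=="__main__":
    run(); s=monitor.observe(); print(s["clock"],s["ee_pos"],s["force"])
E
python3 lid.py
```

```text
L 1113 mean [0.455  0.3901 0.1083] off [-0.0003  0.0001] grad [ 0.0032 -0.0012] z 0.10826242704873713
M 1114 mean [0.4855 0.2792 0.1083] off [ 0.0005 -0.0008] grad [0.0025 0.0011] z 0.1083070280421751
R 1114 mean [0.5106 0.1694 0.1117] off [-0.0041 -0.0006] grad [-0.0866 -0.0218] z 0.11131222374421117
11.5 [0.4254 0.1545 0.1548] [-0.21    0.0757 -0.7025]
```

>>> jog_arm(
  offset=[
    [0, 0, 0.5],
    [0, 0, 0.4],
    [-0.3, 0, 0],
    [-0.2, 0, 0],
    [0, 0, 0],
  ],
  roll=[0, 0, 0, 0, 0],
)

```text
clock: 12.12
ee_pos: [0.4566, 0.1603, 0.1014]
tool_rot: [[-0.984, -0.179, 0.003], [-0.179, 0.984, 0.001], [-0.003, 0.0, -1.0]]
force: [0.1, -0.9, 0.2]
width: -0.0001
finger_force: 0.0
```

Run:
```python
from h import *
f=cams.grab_frame("scene"); im=f["pixels"][230:330,320:440,::-1]
cv2.imwrite("pics/r2.png",cv2.resize(im,None,fx=5,fy=5,interpolation=cv2.INTER_CUBIC))
s=monitor.observe(); print(s["ee_pos"],s["force"])
```

```text
[0.4554649  0.1600465  0.10122687] [-0.17316783 -0.3844585   0.43054788]
```

View pics/r2.png

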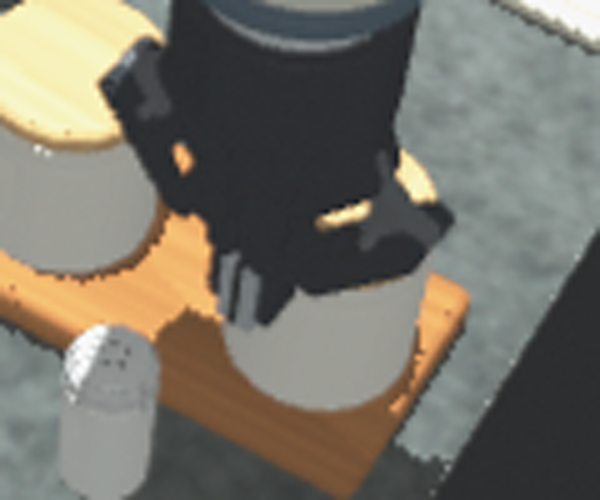

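The fingertips (240,300) are just outside the right lid's raised near edge and clear of the pepper shaker. I'll creep in.

>>> jog_arm(
  offset=[
    [-0.05, 0, 0],
    [-0.03, 0, 0],
    [0, 0, 0],
  ],
  roll=[0, 0, 0],
)

```text
clock: 12.55
ee_pos: [0.4589, 0.1606, 0.1006]
tool_rot: [[-0.984, -0.18, 0.0], [-0.18, 0.984, 0.0], [-0.0, 0.0, -1.0]]
force: [0.4, 0.1, -0.1]
width: -0.0001
finger_force: 0.0
```

>>> jog_arm(
  offset=[
    [-0.02, 0, 0],
    [-0.01, 0, 0],
    [0, 0, 0],
  ],
  roll=[0, 0, 0],
)

```text
clock: 12.92
ee_pos: [0.4607, 0.1609, 0.1005]
tool_rot: [[-0.984, -0.18, 0.0], [-0.18, 0.984, -0.0], [-0.0, -0.0, -1.0]]
force: [0.5, 0.1, 0.7]
width: -0.0002
finger_force: 0.0
```

>>> jog_arm(
  offset=[
    [-0.02, 0, 0],
    [0, 0, 0],
    [0, 0, 0],
  ],
  roll=[0, 0, 0],
)

```text
clock: 13.3
ee_pos: [0.4618, 0.1611, 0.1005]
tool_rot: [[-0.984, -0.18, -0.0], [-0.18, 0.984, -0.0], [0.0, -0.0, -1.0]]
force: [-0.8, 0.7, 0.1]
width: -0.0
finger_force: 0.0
```

>>> jog_arm(
  offset=[
    [-0.02, 0, 0],
    [0, 0, 0],
    [0, 0, 0],
  ],
  roll=[0, 0, 0],
)

```text
clock: 13.68
ee_pos: [0.463, 0.1613, 0.1005]
tool_rot: [[-0.984, -0.18, -0.0], [-0.18, 0.984, -0.0], [0.0, -0.0, -1.0]]
force: [0.4, 0.0, 0.6]
width: -0.0002
finger_force: 0.0
```

>>> jog_arm(
  offset=[
    [-0.02, 0, 0],
    [0, 0, 0],
    [0, 0, 0],
  ],
  roll=[0, 0, 0],
)

```text
clock: 14.05
ee_pos: [0.4642, 0.1616, 0.1005]
tool_rot: [[-0.984, -0.18, 0.0], [-0.18, 0.984, 0.0], [-0.0, -0.0, -1.0]]
force: [0.1, 0.4, 1.0]
width: -0.0003
finger_force: 0.0
```

>>> jog_arm(
  offset=[
    [-0.02, 0, 0],
    [0, 0, 0],
    [0, 0, 0],
  ],
  roll=[0, 0, 0],
)

```text
clock: 14.42
ee_pos: [0.4654, 0.1618, 0.1005]
tool_rot: [[-0.984, -0.18, 0.0], [-0.18, 0.984, 0.0], [-0.0, 0.0, -1.0]]
force: [0.1, -0.8, 0.0]
width: 0.0002
finger_force: 0.0
```

>>> jog_arm(
  offset=[
    [-0.02, 0, 0],
    [0, 0, 0],
    [0, 0, 0],
  ],
  roll=[0, 0, 0],
)

```text
clock: 14.8
ee_pos: [0.4666, 0.162, 0.1005]
tool_rot: [[-0.984, -0.18, 0.0], [-0.18, 0.984, -0.0], [-0.0, -0.0, -1.0]]
force: [0.3, 0.5, -0.7]
width: 0.0002
finger_force: 0.0
```

Run:
```python
import lid; from h import *
lid.run()
f=cams.grab_frame("scene"); im=f["pixels"][245:315,345:425,::-1]
cv2.imwrite("pics/r3.png",cv2.resize(im,None,fx=7,fy=7,interpolation=cv2.INTER_CUBIC))
```

```text
L 1104 mean [0.4551 0.3899 0.1082] off [-0.0002 -0.0001] grad [-0.002  -0.0028] z 0.10821096614312196
M 1111 mean [0.4855 0.2793 0.1083] off [ 0.0005 -0.0007] grad [ 0.002  -0.0015] z 0.10831358198621402
R 586 mean [0.5233 0.1803 0.1084] off [0.0086 0.0103] grad [-0.0101 -0.0148] z 0.10864523491461743
```

View pics/r3.png

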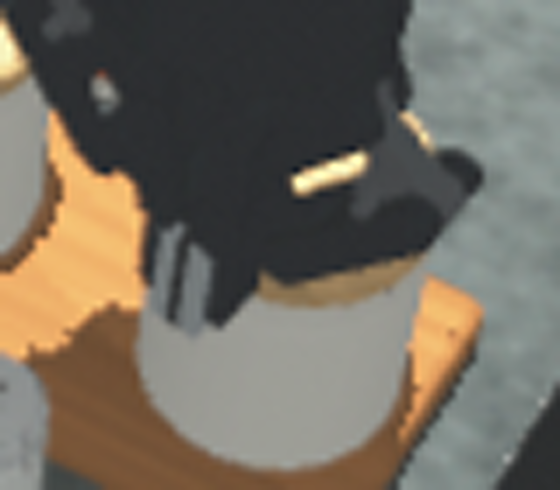

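The near edge now sits on the rim (crop pixel 330,285) and the visible part reads flat at 0.1086, so the lid seems to have dropped home. I'll back off and check.

>>> jog_arm(
  offset=[
    [0.1, 0, 0],
    [0.5, 0, 0],
    [0.3, 0, -0.5],
    [0, 0, -0.5],
    [0, 0, 0],
  ],
  roll=[0, 0, 0, 0, 0],
)

```text
clock: 15.58
ee_pos: [0.4144, 0.1527, 0.1623]
tool_rot: [[-0.984, -0.18, 0.004], [-0.18, 0.984, 0.001], [-0.004, 0.001, -1.0]]
force: [0.1, 0.0, -0.1]
width: 0.0003
finger_force: 0.0
```

Run:
```python
import lid; from h import *
f=lid.run()[0]
im=f["pixels"][190:300,260:450,::-1]
cv2.imwrite("pics/r4.png",cv2.resize(im,None,fx=4,fy=4,interpolation=cv2.INTER_CUBIC))
s=monitor.observe(); print(s["clock"],s["ee_pos"],s["force"])
```

```text
L 1118 mean [0.4549 0.39   0.1083] off [-0.0004 -0.    ] grad [-0.0024  0.0013] z 0.10825258407478715
M 1124 mean [0.4855 0.2793 0.1083] off [ 0.0005 -0.0007] grad [-0.001  -0.0016] z 0.10826518472903653
R 1115 mean [0.5136 0.1697 0.1084] off [-0.0011 -0.0003] grad [-0.     -0.0023] z 0.10835769863275782
15.675 [0.4132 0.1522 0.1603] [-0.7246  1.1712 -0.6603]
```

View pics/r4.png

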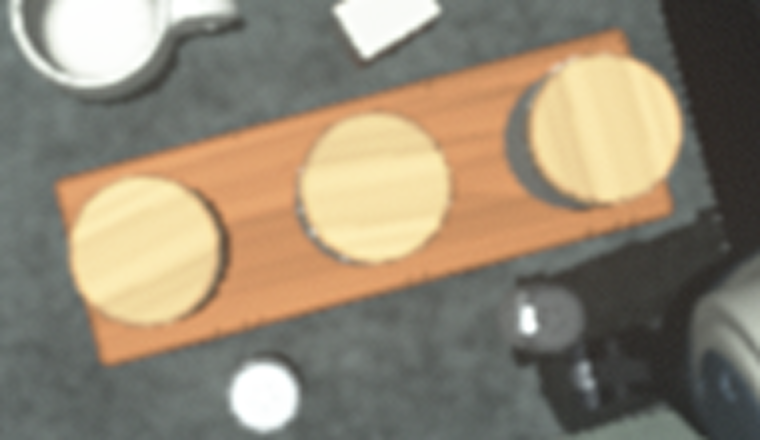

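All three lids (crop pixels 145,250; 375,187; 605,130) lie level at 0.108. The bystanders look undisturbed and the arm is clear, so I'm handing in.

```bash
python3 -c "
from workcell import bot; print(bot.finish_job())"
```

```text
the job is handed in; nothing more can be done
None
```

I pressed all three lids from left to right and the right one was the loose one. I pushed it home, and in the last picture all three lids lay flat at the same height (0.108 m). I have handed the job in; no verdict came back.

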